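Bolt the specimen box for the courier

TASK

The white steel specimen box is packed and waits for the courier with its lid ajar: ease the lid fully shut without letting it slam (there are glass tubes inside), push the bolt on the lid by its black ball knob all the way along its slot into the keeper, then push the knob over and down into the notch at the end of the slot, so that the bolt cannot slide back. Only push, with the fingertips or the outside of the fingers: never take the knob between the fingers, and do not swing the lid wider open. Leave the padlock on the box and everything else on the counter where it stands.

Things in the scene. Friction and masses are not known exactly. Their poses are not given: they have to be found in the camera images.
- box: White steel specimen box, 260 (x) x 320 (y) x 150 mm high; it stands firm and does not shift. Origin: centre of its underside on the counter, z up. Its flat top, 150 mm up, is a fixed deck from y = -160 to -52 mm and the hinged lid from y = -50 to +160 mm. A steel barrel bolt lies on the lid along the box's y axis at x = 0.
- lid (a joint): Lid angle, rad: 0 shut, positive open. Hinge line along box x at y = +160 mm, 138 mm above the counter; the free edge (towards box -y) rises as it opens. Lid 12 mm thick, 260 x 210 mm. The hinge is stiff: the lid stays where it is left and takes some 3 N at the free edge to push down.
- lid_edge (a point): Middle of the lid's free edge on its top face (shut: box x = 0, y = -50 mm, 150 mm above the counter; higher while ajar). The bolt's nose lies here; the lid is bare 30 to 120 mm to either side of it, along box x.
- notch (a point): Point on the rod's axis at the corner of the slot (moves with the lid; shut: box x = 0, y = -10 mm, 164 mm above the counter). The slotted tube is 24 mm wide, its top 12 mm above this axis, from y = -45 to +55 mm, on a plate 50 mm wide. The slot runs straight along the tube's top and ends here, where a 14 mm wide notch turns off down the tube's side towards box +x.
- keeper_mouth (a point): Centre of the keeper's mouth, facing the bolt (box x = 0, y = -62 mm, 164 mm above the counter). The keeper is a steel staple on the deck, 20 mm long, 32 mm wide (62 mm with flanges), 29 mm high; the 14 mm thick rod goes in with 3 mm to spare, only when the lid is shut.
- bolt_slide (a joint): Travel of the bolt along the straight slot, m: 0 drawn back, 0.045 home (rod through the keeper, end stop), positive towards box -y. Some 2.5 N of sliding friction; it stays where it is left.
- bolt_turn (a joint): Turn of the bolt and its knob about the rod's axis, rad: 0 is knob straight up from the lid, positive leans it towards box +x, 1.15 is the bottom of the notch. The slot lets it turn only with bolt_slide above 0.041. It turns easily (under 1 N at the knob) and stays where it is left.
- knob (a point): Centre of the black ball knob, 18 mm across, on an 8 mm thick stalk, 34 mm from the rod's axis: 48 mm above the lid's face when upright, about 28 mm when down in the notch. Lid shut and knob upright: box x = 0, y = +35 mm minus bolt_slide, 198 mm above the counter.
- padlock: Open brass padlock lying on the box's deck (42 x 38 x 20 mm, shackle to its +y, 72 mm long in all); origin under its body's centre. Leave it.
- gel: Blue bottle, 60 mm in diameter, 170 mm tall, standing near the deck end of the box; origin at its underside. Leave it.
- wipes: White round tub with a green label and grey cap, 92 mm in diameter, 150 mm tall, standing near the hinge end of the box; origin at its underside. Leave it.
- spray: White spray bottle with a red trigger head, 76 mm in diameter, 231 mm tall; origin at its underside. Leave it.
- tube_rack: White rack of capped tubes, 75 x 200 x 95 mm high, at the far side; origin at its underside. Leave it.
- pen_cup: Dark metal cup with pens, 76 mm in diameter, 95 mm tall (pens 140 mm), to the right; origin at its underside. Leave it.

How it is judged (in metres and radians):
On the way, in this order (a step that is already met when the one before it is completed fails the run):
1. the lid is fully shut, with the bolt still short of the keeper's end (value of joint lid below 0.015 rad and value of joint bolt_slide below 0.03 m), for 0.1 s.
2. with the lid shut, the bolt is pushed home along the slot (value of joint bolt_slide above 0.041 m and value of joint lid below 0.02 rad), for 0.1 s.
At the end, for the whole second after the job is handed in: The lid is shut (within 0.02 rad), the bolt is home in the keeper (at least 39 of its 45 mm), its knob is turned down into the notch (at least 0.95 of 1.15 rad), and the padlock and the other things are within 25 mm of where they stood (value of joint lid below 0.02 rad and value of joint bolt_slide above 0.039 m and value of joint bolt_turn above 0.95 rad and distance of each of padlock, gel, wipes, spray, tube_rack, pen_cup from where it was at the start of the episode below 0.025 m); the robot touches nothing.
It fails at once if the lid slams (closes faster than 2.5 rad/s) (velocity of joint lid below -2.5 rad/s).
It fails at once if the lid is swung wider open (beyond 0.46 rad) (value of joint lid above 0.46 rad).
It fails at once if the padlock is moved more than 25 mm, lifted or turned over (distance of padlock from where it was at the start of the episode above 0.025 m or angle between padlock's own z axis and vertical above 0.3 rad).
It fails at once if the blue bottle, tub, spray bottle, tube rack or pen cup is moved more than 25 mm, lifted or knocked over (distance of any of gel, wipes, spray, tube_rack, pen_cup from where it was at the start of the episode above 0.025 m or angle between any of gel, wipes, spray, tube_rack, pen_cup's own z axis and vertical above 0.3 rad).
It fails at once if the knob is taken between the fingers (its centre comes within 13 mm of the grasp point) (distance between the grasp point and knob below 0.013 m).
It also fails if it takes over 45 s, if anything falls off the work surface, if the arm or the gripper's body presses on something with over 40 N, if the wrist force passes 120 N, or if a joint passes its speed limit or range.

ROBOT

A 6-joint arm with a two-finger parallel gripper is mounted at the origin on the work surface. World frame = base frame: x ahead of the robot, y to its left, z up, the work surface at z = 0. Lengths are in mm, angles in rad, forces in N, time in s.
With the tool pointing down it reaches from about 275 to 825 mm from the base axis. Payload 5.2 kg.
Tool frame: the origin (TCP) lies midway between the tips of the shut fingers; the grasp point (between the pads) lies 19 mm behind it; y points along the fingers, z is the direction in which the jaws open and shut, and the axes are right-handed (so a half turn about y gives the same grasp; the last joint's range is limited). The gripper opens to 93 mm and grips with 3 to 60 N. Pads are 15 mm wide; open, the fingers measure 128 mm over their backs; the gripper's body (75 mm by 188 mm) begins 65 mm behind the grasp point.
Start: joints at [-1.49, 0.259, 1.535, -0, 1.348, -0.203], TCP at [154.024, -527.998, 218.653] pointing down, gripper open.
Joint ranges: [-3.14, 3.14], [-0.91, 2.08], [0.19, 2.58], [-1.22, 4.36], [0.22, 2.71], [-3.12, 3.12]. Speed limits (rad/s): [2.57, 2.57, 3.14, 3.14, 3.14, 3.14].

INTERFACE

Orientations are given as a unit quaternion [w, x, y, z].
In Python, from plant import r gives the robot as it stands.
- The arm moves only by the shell command python3 -m jog 'ROWS' [FORCE]. ROWS is JSON, one flat list of numbers, 5 for each row, row after row: the shift along the tool's x, y, z in cm, then the turn about the tool's y in degrees, then the finger opening in cm, from 0 to 9.3. In form: [x, y, z, spin, jaw, x, y, z, spin, jaw, ...]. A call has 1 to 12 rows; each row shifts and turns the commanded pose from where the row before left it, along the tool's axes as they then stand; what a row does not reach is not made up. A row lasts 1/8 s, in which the tool goes at most 62.5 mm and 10.7 degrees, less where a joint would pass 70% of its speed; a pose out of reach is approached as far as the arm can. A call is refused whole if a number of a shift passes 6.25 or a number of a turn 10.7, either way. A call with a gripper value outside its range is refused whole. The fingers move at their own pace and stop on an object; FORCE is the grip in N (left out, the last holds). Time passes only in rows, so rows that do not move let the fingers close. It gives the time, the measured TCP pose, the force and the opening at its end, in the units of the state.
- r.state(): the state, without advancing time (a new reading comes with each control period).
- r.read_camera(name): name is "side" or "top" or "wrist"; returns a dict with "frame" (384x512x3 uint8, red, green, blue), "depth" (384x512 float32, mm along the optical axis (not along the pixel's ray), 0 where there is no reading), "fx", "fy", "cx", "cy" (pixels), "cam_to_world" (4x4, takes a point from camera to world coordinates). Camera axes: x right, y up, looking along -z (the intrinsics and any distortion apply to the point x, -y, -z); pixel columns grow to the right and rows downward; lengths in mm; the calibration is good to about 2 mm. A picture is of the moment at which its call begins.
- r.job_done(): hands the job in, once; it reports no verdict.
Trained networks look in the newest picture that a camera, given by its name, has taken for a name from the list of things; names that differ only in an ending like _2 or _b are one class to them, and where a whole thing is asked for, a point or a joint stands for the part that bears it (a point fixed in the world has none). Each returns a list of dicts, best first, with "conf" (0 to 1); they miss things now and then, are a little off and sometimes report something else, mostly with a low value. They report only what shows in the picture. A call takes as long as a camera call.
- r.find_in(query, camera): "box" ([left, top, right, bottom] in pixels, round what is visible of it).
- r.outline_of(query, camera): "mask" (384x512 bool, what is visible of it) and "box" ([left, top, right, bottom] in pixels, round what is visible of it).
The state is a dict: "t": time; "q": joint angles; "dq": joint speeds; "joint_torque": joint torques, N m; "eef_pos": TCP position; "orientation": TCP orientation; "contact_force": force on the tool from outside, world axes, zero at the start; "torque": the same for the moment, N m; "grip_width": finger opening in mm.
Only numpy, scipy, OpenCV 4.12 (cv2) and the standard library are available. Lean on these libraries where they do the work, as an engineer would, in place of code of your own. Each camera call takes 0.05 s, during which the arm holds its last target.

## Working session

There is one attempt and no reset: what is moved stays moved. The work goes in short steps, Python scripts to look and compute and a shell command to move; the robot and the scene stay as the last step left them, time stands still between calls to the robot, and variables do not carry over. Pictures are saved under pics/ and viewed, and the job is handed in when it is done.

```bash
ls; mkdir -p pics; python3 - <<'E'
from plant import r
import cv2,numpy as np
s=r.state();print({k:np.round(v,3) for k,v in s.items()})
for n in ["side","top","wrist"]:
    c=r.read_camera(n);cv2.imwrite(f"pics/{n}0.png",c["frame"][:,:,::-1]);print(n,c["fx"],c["cx"],c["cy"],np.round(c["cam_to_world"],3).tolist(),[k for k in c])
E
```

```text
pics
{'t': np.float64(0.0), 'q': array([-1.49 ,  0.259,  1.536, -0.   ,  1.348, -0.203]), 'dq': array([ 0.   , -0.001,  0.   , -0.   , -0.001, -0.001]), 'joint_torque': array([-2.0000e-03, -4.3731e+01, -2.8400e+01,  7.1000e-02,  4.1000e-02,
       -0.0000e+00]), 'eef_pos': array([ 153.965, -527.419,  217.777]), 'orientation': array([ 0.1  , -0.1  ,  0.701, -0.699]), 'contact_force': array([ 0.048,  0.503, -0.652]), 'torque': array([-0.02 , -0.085,  0.   ]), 'grip_width': np.float64(93.299)}
side 374.15356684108275 255.54188172965135 193.715037568816 [[0.973, 0.14, -0.183, 419.582], [-0.229, 0.496, -0.838, -922.679], [-0.026, 0.857, 0.515, 679.061], [0.0, 0.0, 0.0, 1.0]] ['frame', 'depth', 'fx', 'fy', 'cx', 'cy', 'cam_to_world']
top 354.84610892234144 247.9010669317789 191.8890356079041 [[-0.007, 0.984, -0.177, 490.3], [-1.0, -0.005, 0.016, -35.081], [0.015, 0.177, 0.984, 1027.849], [0.0, 0.0, 0.0, 1.0]] ['frame', 'depth', 'fx', 'fy', 'cx', 'cy', 'cam_to_world']
wrist 293.5717024701591 254.67556267152426 190.6976303205502 [[0.281, 0.915, 0.291, 236.537], [-0.96, 0.268, 0.083, -503.959], [-0.002, -0.303, 0.953, 384.482], [0.0, 0.0, 0.0, 1.0]] ['frame', 'depth', 'fx', 'fy', 'cx', 'cy', 'cam_to_world']
```

View pics/side0.png

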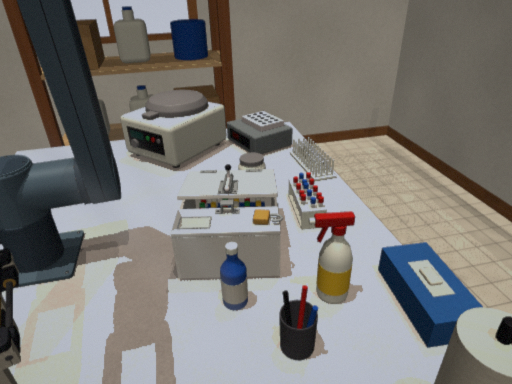

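View pics/top0.png

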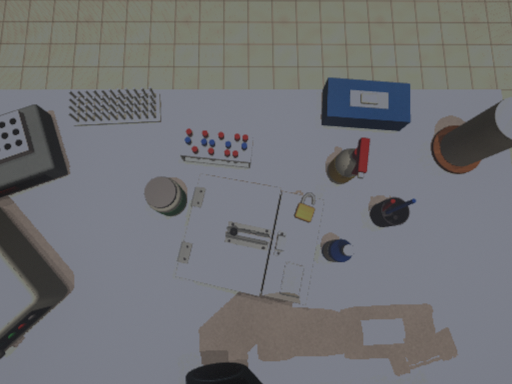

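```bash
cat > h.py <<'E'
from plant import r
import cv2,numpy as np
from scipy.spatial.transform import Rotation as R
def pts(c,mask=None):
    d=c["depth"];v,u=np.indices(d.shape)
    x=(u-c["cx"])/c["fx"]*d;y=-(v-c["cy"])/c["fy"]*d
    P=np.stack([x,y,-d],-1)@c["cam_to_world"][:3,:3].T+c["cam_to_world"][:3,3]
    return P
def proj(c,p):
    M=c["cam_to_world"];q=M[:3,:3].T@(np.asarray(p,float)-M[:3,3])
    return np.array([c["cx"]+c["fx"]*q[0]/-q[2],c["cy"]+c["fy"]*q[1]/q[2]])
def rot():
    w,x,y,z=r.state()["orientation"];return R.from_quat([x,y,z,w])
E
python3 - <<'E'
from h import *
for n in ["side","top"]:
    c=r.read_camera(n);P=pts(c)
    for k in ["box","lid","lid_edge","keeper_mouth","notch","knob","padlock","gel","wipes","spray","tube_rack","pen_cup"]:
        o=r.outline_of(k,n)
        for a in o[:2]:
            m=a["mask"]&(c["depth"]>0);q=P[m]
            print(n,k,round(a["conf"],2),np.round(a["box"]),m.sum(),np.round(np.median(q,0)) if len(q) else '',np.round(np.percentile(q,[2,98],axis=0)).tolist() if len(q) else '')
E
```

```text
side box 0.86 [172. 168. 282. 280.] 9883 [ 511. -174.  149.] [[381.0, -238.0, 18.0], [658.0, 93.0, 188.0]]
side lid 0.83 [175. 166. 280. 198.] 2744 [537. -31. 175.] [[412.0, -122.0, 68.0], [672.0, 111.0, 204.0]]
side lid_edge 0.8 [176. 164. 277. 196.] 2613 [539. -33. 175.] [[416.0, -122.0, 152.0], [669.0, 100.0, 205.0]]
side keeper_mouth 0.66 [169. 163. 282. 280.] 9914 [ 511. -174.  149.] [[381.0, -238.0, 16.0], [658.0, 96.0, 188.0]]
side notch 0.7 [238. 151. 265. 170.] 370 [645. 152. 148.] [[608.0, 131.0, 122.0], [684.0, 204.0, 152.0]]
side notch 0.28 [280. 283. 316. 360.] 2074 [ 602. -460.   70.] [[567.0, -479.0, 7.0], [632.0, -407.0, 139.0]]
side padlock 0.8 [257. 209. 282. 222.] 267 [ 596. -200.  167.] [[572.0, -214.0, 150.0], [635.0, -174.0, 172.0]]
side wipes 0.96 [235. 151. 264. 171.] 389 [644. 152. 148.] [[605.0, 131.0, 121.0], [684.0, 205.0, 152.0]]
side spray 0.88 [306. 213. 353. 303.] 2821 [ 718. -339.  131.] [[680.0, -360.0, 9.0], [758.0, -312.0, 232.0]]
side tube_rack 0.57 [287. 170. 325. 227.] 1350 [775.   1.  65.] [[747.0, -63.0, 1.0], [826.0, 137.0, 96.0]]
side pen_cu
[... 1349 characters left out ...]
.  114.] [[477.0, -304.0, 11.0], [531.0, -258.0, 172.0]]
top gel 0.17 [144. 176. 190. 216.] 1303 [642. 162. 148.] [[606.0, 128.0, 2.0], [687.0, 210.0, 152.0]]
top wipes 0.89 [142. 175. 192. 216.] 1244 [642. 161. 148.] [[606.0, 128.0, 16.0], [685.0, 206.0, 152.0]]
top spray 0.83 [328. 138. 370. 182.] 1174 [ 721. -307.  153.] [[680.0, -328.0, 23.0], [761.0, -283.0, 233.0]]
top tube_rack 0.9 [180. 127. 254. 170.] 2237 [788.  38.  64.] [[754.0, -58.0, 3.0], [835.0, 134.0, 96.0]]
top tube_rack 0.41 [175. 175. 285. 295.] 9092 [543.  -2. 168.] [[419.0, -107.0, 150.0], [675.0, 108.0, 200.0]]
top pen_cup 0.79 [370. 197. 414. 227.] 920 [ 609. -446.   67.] [[571.0, -476.0, 3.0], [640.0, -404.0, 140.0]]
```

```bash
python3 - <<'E'
from h import *
c=r.read_camera("top");P=pts(c)
m=r.outline_of("box","top")[0]["mask"]
m=cv2.erode(m.astype(np.uint8),np.ones((3,3)))>0
q=P[m&(c["depth"]>0)]
(cx,cy),(w,h),a=cv2.minAreaRect(q[:,:2].astype(np.float32));print(cx,cy,w,h,a)
# deck plane points only
d=q[abs(q[:,2]-150)<4]
for yaw0 in [0]: pass
best=None
# deck far side
l=q[(q[:,2]>151)]
# lid plane RANSAC-ish: fit in box frame for yaw candidates
lm=r.outline_of("lid","top")[0]["mask"];lm=cv2.erode(lm.astype(np.uint8),np.ones((5,5)))>0
L=P[lm&(c["depth"]>0)]
A=L
for i in range(8):
    X=np.c_[A[:,:2],np.ones(len(A))];k=np.linalg.lstsq(X,A[:,2],rcond=None)[0]
    res=L[:,2]-np.c_[L[:,:2],np.ones(len(L))]@k;A=L[abs(res)<max(2,10-2*i)]
print("plane",k,len(A),len(L),"tilt",np.arctan(np.hypot(*k[:2])),"dir downhill deg",np.degrees(np.arctan2(-k[1],-k[0])))
for nm,S in [("lid",L),("all",q)]:
    r_=cv2.minAreaRect(S[:,:2].astype(np.float32));print(nm,r_,cv2.boxPoints(r_).round(1).tolist())
# bolt & knob
kp=L[res>8] if False else None
o=[a for a in r.outline_of("knob","top")][0]["mask"]
K=P[o&(c["depth"]>0)]; K=K[K[:,2]>185]
print(len(K),K[K[:,2].argsort()[-15:]].round(1).tolist())
big=cv2.resize(c["frame"][160:320,160:340,::-1],None,fx=4,fy=4,interpolation=cv2.INTER_CUBIC);cv2.imwrite("pics/topz.png",big[:600,:])
c=r.read_camera("side");big=cv2.resize(c["frame"][150:290,160:300,::-1],None,fx=4,fy=4,interpolation=cv2.INTER_CUBIC);cv2.imwrite("pics/sidez.png",big)
E
```

```text
536.6409301757812 -53.706756591796875 318.7170715332031 254.9373016357422 77.41417694091797
plane [-3.63230903e-02 -1.68009352e-01  1.87291040e+02] 6174 8153 tilt 0.1702274469492223 dir downhill deg 77.80059207447596
lid ((548.7077026367188, 0.0466766357421875), (195.09405517578125, 250.30921936035156), 77.58612060546875) [[405.5, -68.30000305175781], [650.0, -122.0999984741211], [691.9000244140625, 68.4000015258789], [447.3999938964844, 122.19999694824219]]
all ((536.6409301757812, -53.706756591796875), (318.7170715332031, 254.9373016357422), 77.41417694091797) [[377.5, -181.5], [626.2999877929688, -237.0], [695.7999877929688, 74.0], [447.0, 129.60000610351562]]Traceback (most recent call last):
  File "<stdin>", line 25, in <module>
IndexError: list index out of range
```

```bash
cat >> h.py <<'E'
B0=np.array([536.6,-53.7,0.]);YAW=np.radians(-12.5)
def setbox(x,y,yd):
    global B0,YAW
    B0=np.array([x,y,0.]);YAW=np.radians(yd)
def w2b(p): return R.from_euler('z',-YAW).apply(np.asarray(p)-B0)
def b2w(p): return R.from_euler('z',YAW).apply(np.asarray(p,float))+B0
def lidp(p,th): # point in box coords when shut -> ajar
    p=np.array(p,float);d=p-[0,160,138]
    return np.array([p[0],160+d[1]*np.cos(th)+d[2]*np.sin(th),138-d[1]*np.sin(th)+d[2]*np.cos(th)])
E
python3 - <<'E'
from h import *
for n in ["top","side"]:
    c=r.read_camera(n);P=pts(c);Q=w2b(P.reshape(-1,3)).reshape(P.shape)
    ok=(c["depth"]>0)
    m=ok&(abs(Q[...,0])<45)&(Q[...,1]>-100)&(Q[...,1]<80)&(Q[...,2]>207)&(Q[...,2]<260)
    print(n,m.sum(),Q[m].mean(0).round(1),P[m].mean(0).round(1),np.sort(Q[m][:,2])[-5:].round(1))
    v,u=np.nonzero(m);print(u.mean(),v.mean())
    # raised tube profile: 
    for x0 in range(-40,45,8):
        s=ok&(abs(Q[...,0]-x0)<4)&(Q[...,1]>-20)&(Q[...,1]<20)&(Q[...,2]>140);print(x0,s.sum(),Q[s][:,2].mean().round(1) if s.any() else '',end='; ')
    print()
    for y0 in range(-160,165,20):
        s=ok&(abs(abs(Q[...,0])-75)<40)&(abs(Q[...,1]-y0)<4)&(Q[...,2]>120);print(y0,s.sum(),np.median(Q[s][:,2]).round(1) if s.any() else '',end='; ')
    print()
    z=(160,160,340,310) if n=="top" else (160,150,300,290)
    big=cv2.resize(c["frame"][z[1]:z[3],z[0]:z[2],::-1],None,fx=4,fy=4,interpolation=cv2.INTER_CUBIC)
    th=.17
    ps=[b2w(p) for p in [(-130,-160,150),(130,-160,150),(130,-52,150),(-130,-52,150),(0,-62,164)]]+[b2w(lidp(p,th)) for p in [(-130,-50,150),(130,-50,150),(130,160,150),(-130,160,150),(0,-10,164),(0,35,198)]]
    for p in ps:
        a=(proj(c,p)-[z[0],z[1]])*4;cv2.circle(big,tuple(int(t) for t in a),3,(0,0,255),1)
    cv2.imwrite(f"pics/{n}z.png",big)
E
```

```text
top 51 [-2.000e-01  3.390e+01  2.232e+02] [543.7 -20.6 223.2] [227.3 227.4 228.6 229.8 230. ]
235.90196078431373 231.64705882352942
-40 57 176.3; -32 57 176.9; -24 58 178.6; -16 58 178.5; -8 66 197.4; 0 59 197.6; 8 58 196.2; 16 48 179.2; 24 55 178.0; 32 57 177.1; 40 55 176.8; 
-160 142 149.5; -140 198 150.6; -120 217 151.0; -100 219 151.0; -80 216 150.0; -60 216 149.6; -40 232 183.8; -20 230 180.1; 0 227 176.7; 20 224 173.3; 40 222 169.7; 60 213 166.4; 80 213 162.9; 100 207 159.5; 120 208 155.9; 140 210 153.5; 160 126 148.9; 
side 42 [ -3.1  27.8 219.2] [539.6 -25.9 219.2] [227.  227.2 227.4 227.4 228.4]
227.33333333333334 168.8095238095238
-40 14 177.7; -32 15 176.9; -24 15 179.8; -16 4 188.6; -8 16 199.5; 0 15 198.7; 8 20 188.2; 16 14 179.2; 24 16 177.5; 32 15 177.5; 40 16 177.6; 
-160 646 139.0; -140 227 152.7; -120 110 151.8; -100 100 151.7; -80 87 150.5; -60 93 150.5; -40 70 184.3; -20 70 180.6; 0 56 177.3; 20 56 173.9; 40 65 170.7; 60 56 167.2; 80 50 163.6; 100 46 160.2; 120 44 157.1; 140 45 154.3; 160 4 150.6;
```

View pics/topz.png

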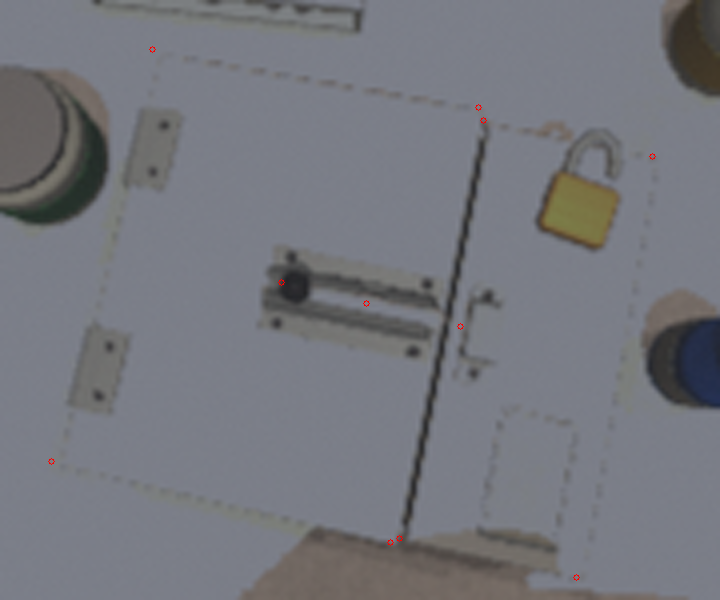

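View pics/sidez.png

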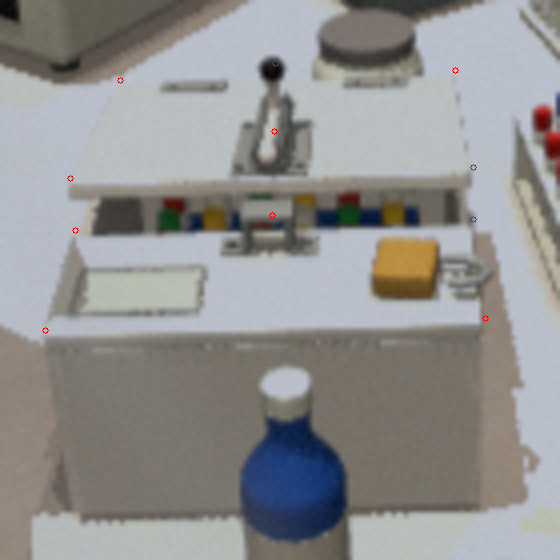

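```bash
python3 - <<'E'
from h import *
for n in ["top","side"]:
    c=r.read_camera(n);P=pts(c);Q=w2b(P.reshape(-1,3)).reshape(P.shape);ok=c["depth"]>0
    k=ok&(abs(Q[...,0])<60)&(Q[...,1]<-54)&(Q[...,1]>-110)&(Q[...,2]>168)&(Q[...,2]<183)
    print(n,"keeper",k.sum(),Q[k].min(0).round(1),Q[k].max(0).round(1),Q[k].mean(0).round(1))
    th=.17
    h=Q[...,2]-150-(160-Q[...,1])*np.tan(th)
    t=ok&(abs(Q[...,0])<30)&(Q[...,1]<80)&(Q[...,1]>-60)&(h>17)&(h<32)
    print("tube",t.sum(),Q[t].min(0).round(1),Q[t].max(0).round(1),Q[t].mean(0).round(1))
    kn=ok&(abs(Q[...,0])<30)&(abs(Q[...,1]-30)<40)&(h>36)
    print("knob",kn.sum(),Q[kn].min(0).round(1),Q[kn].max(0).round(1),Q[kn].mean(0).round(1))
    # dark knob px centroid ray -> plane z of knob
    f=c["frame"].astype(int).sum(2);z=cv2.dilate(kn.astype(np.uint8),np.ones((5,5)))>0
    v,u=np.nonzero(z&(f<200));print("px",u.mean(),v.mean(),len(u))
    for sl in [0,5,10,15]:print(sl,proj(c,b2w(lidp((0,35-sl,198),th))).round(1))
    # box edges
    d=ok&(abs(Q[...,2]-150)<5)&(abs(Q[...,0])<120)&(Q[...,1]<-130);print("deck end",np.percentile(Q[d][:,1],[0,1,2]).round(1))
    d=ok&(abs(Q[...,2]-150)<5)&(Q[...,1]<-60)&(Q[...,1]>-150);print("deck x",np.percentile(Q[d][:,0],[0,1,99,100]).round(1))
    k=r.outline_of("padlock",n)[0]["mask"]&ok;print("padlock",np.percentile(Q[k],[3,97],axis=0).round(0).tolist())
s=r.state();Rm=rot().as_matrix();print("tool axes world",Rm.round(3).tolist(),s["eef_pos"],s["t"])
E
```

```text
top keeper 115 [-15.9 -83.6 169.2] [ 16.  -63.7 182.2] [ 1.000e-01 -7.350e+01  1.779e+02]
tube 344 [-11.5 -46.4 184.6] [ 11.4  60.2 209.6] [ -0.6   2.4 198.2]
knob 46 [ -7.6  33.2 220.2] [  7.5  49.7 228.9] [ -0.3  40.8 224.7]
px 233.13793103448276 231.06896551724137 58
0 [230.4 230.5]
5 [232.5 230.9]
10 [234.6 231.4]
15 [236.7 231.8]
deck end [-226.1 -161.3 -160.8]
deck x [-129.9 -127.5  126.8  130.4]
padlock [[68.0, -139.0, 147.0], [138.0, -97.0, 172.0]]
side keeper 82 [-19.  -88.1 168.6] [ 11.6 -63.7 181. ] [ -3.8 -78.9 177.7]
tube 122 [-13.5 -49.7 189.1] [  8.8  54.4 208.1] [ -2.   -0.2 199.4]
knob 37 [ -9.8  30.9 207.5] [  3.9  40.7 228.4] [ -2.7  34.7 220.6]
px 227.5909090909091 167.22727272727272 22
0 [228.9 165.8]
5 [228.8 166.3]
10 [228.7 166.9]
15 [228.5 167.4]
deck end [-251.4 -249.1 -246.6]
deck x [-555.8 -542.6  122.7  126.6]
padlock [[66.0, -141.0, 153.0], [129.0, -102.0, 172.0]]
tool axes world [[-0.96, 0.0, 0.28], [-0.28, -0.0, -0.96], [-0.0, -1.0, 0.0]] [ 154.04245392 -527.99474229  218.65849162] 1.95
```

```bash
cat >> h.py <<'E'
B0=b2w((-0.8,-1.5,0))
def st():
    s=r.state();Rm=rot();y=w2b(s["eef_pos"])
    ax=Rm.as_matrix().T@R.from_euler('z',YAW).as_matrix()
    print("t",s["t"],"TCP box",y.round(1),"world",np.round(s["eef_pos"],1),"F",np.round(s["contact_force"],1),"w",round(float(s["grip_width"]),1))
    z=Rm.as_matrix()[:,2];print("z-axis err deg vs box x",round(np.degrees(np.arctan2(z[1],z[0])-YAW),2), "tooly",Rm.as_matrix()[:,1].round(3))
def need(p):
    s=r.state();d=b2w(p)-s["eef_pos"];print("tool shift cm",(rot().as_matrix().T@d/10).round(2))
E
python3 -m jog '[0,-0.8,0,-10.2,0,0,-0.8,0,-10.2,0,0,-0.8,0,-10.2,0,0,-0.8,0,-10.2,0,0,-0.8,0,-10.2,0,0,-0.8,0,-10.2,0]' 20
python3 - <<'E'
from h import *
st();need((-60,-30,240))
E
```

```text
t: 2.7
eef_pos: [154.0, -528.0, 266.9]
orientation: [0.444, -0.444, 0.55, -0.55]
contact_force: [-0.2, -0.6, 0.5]
grip_width: 37.5
t 2.7 TCP box [-270.  -544.3  266.9] world [ 154.  -528.   266.9] F [-0.2 -0.6  0.5] w 37.5
z-axis err deg vs box x 0.3 tooly [ 0.  0. -1.]
tool shift cm [-51.32   2.69  21.27]
```

```bash

python3 -m jog '[-5,0,2.1,0,0,-5,0,2.1,0,0,-5,0,2.1,0,0,-5,0,2.1,0,0,-5,0,2.1,0,0,-5,0,2.1,0,0,-5,0,2.1,0,0,-5,0,2.1,0,0,-5,0,2.1,0,0,-5,0,2.1,0,0,-1.3,2.7,0.3,0,0]'
python3 - <<'E'
from h import *
st();need((-60,-35,186))
c=r.read_camera("side");cv2.imwrite("pics/s1.png",cv2.resize(c["frame"][100:300,100:366,::-1],None,fx=3,fy=3))
E
```

```text
t: 4.08
eef_pos: [476.1, -71.3, 241.1]
orientation: [-0.445, 0.442, -0.549, 0.552]
contact_force: [-0.2, -0.4, 0.0]
grip_width: 0.3
t 4.075 TCP box [-54.5 -28.8 241.1] world [476.1 -71.3 241.1] F [-0.2 -0.4  0. ] w 0.3
z-axis err deg vs box x 0.18 tooly [ 0.005 -0.001 -1.   ]
tool shift cm [ 0.62  5.51 -0.58]
```

View pics/s1.png

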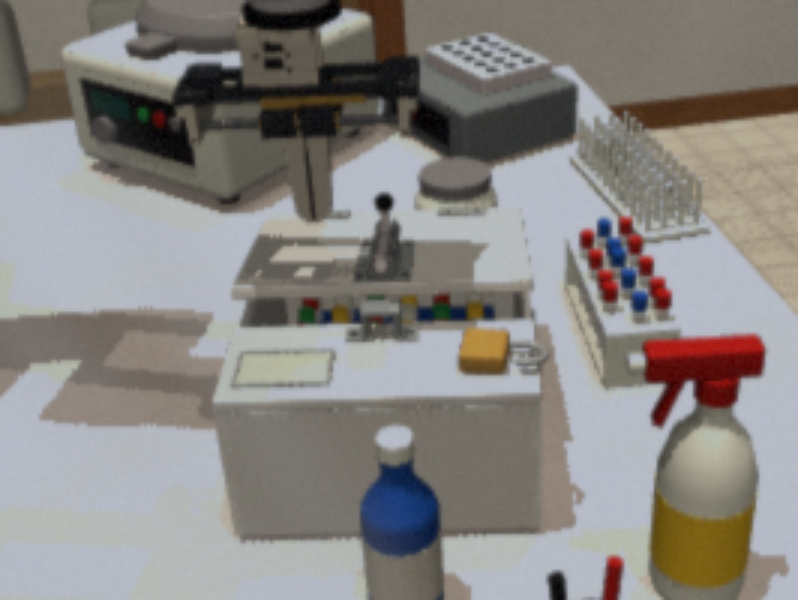

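```bash

python3 -m jog '[0.6,2,-1,0,0,0,2.4,0,0,0,0,0.8,0,0,0,0,0.5,0,0,0,0,0.5,0,0,0,0,0.5,0,0,0,0,0.5,0,0,0,0,0.5,0,0,0,0,0,0,0,0]'
python3 - <<'E'
from h import *
st()
E
```

```text
t: 5.25
eef_pos: [462.1, -76.8, 162.1]
orientation: [0.442, -0.442, 0.552, -0.551]
contact_force: [0.9, -0.1, 0.0]
grip_width: 0.7
t 5.25 TCP box [-66.9 -37.1 162.1] world [462.1 -76.8 162.1] F [ 0.9 -0.1  0. ] w 0.7
z-axis err deg vs box x -0.05 tooly [-0.001  0.001 -1.   ]
```

```bash
cat >> h.py <<'E'
def lidang(n="top"):
    c=r.read_camera(n);P=pts(c);Q=w2b(P.reshape(-1,3)).reshape(P.shape)
    s=(c["depth"]>0)&(Q[...,0]>35)&(Q[...,0]<115)&(Q[...,1]>-40)&(Q[...,1]<140)&(Q[...,2]>135)&(Q[...,2]<230)
    k=np.polyfit(Q[s][:,1],Q[s][:,2],1);print("lid ang",np.arctan(-k[0]).round(4),"z at -50",np.polyval(k,-50).round(1),s.sum());return c
E
python3 - <<'E'
from h import *
lidang();c=lidang("side");st()
cv2.imwrite("pics/s2.png",cv2.resize(c["frame"][100:300,100:366,::-1],None,fx=3,fy=3))
E
```

```text
lid ang 0.0596 z at -50 162.0 2257
lid ang 0.058 z at -50 162.6 805
t 5.35 TCP box [-67.3 -37.  162.2] world [461.8 -76.5 162.2] F [-0.6 -0.1 -0.5] w 0.6
z-axis err deg vs box x -0.04 tooly [-0.001  0.001 -1.   ]
```

View pics/s2.png

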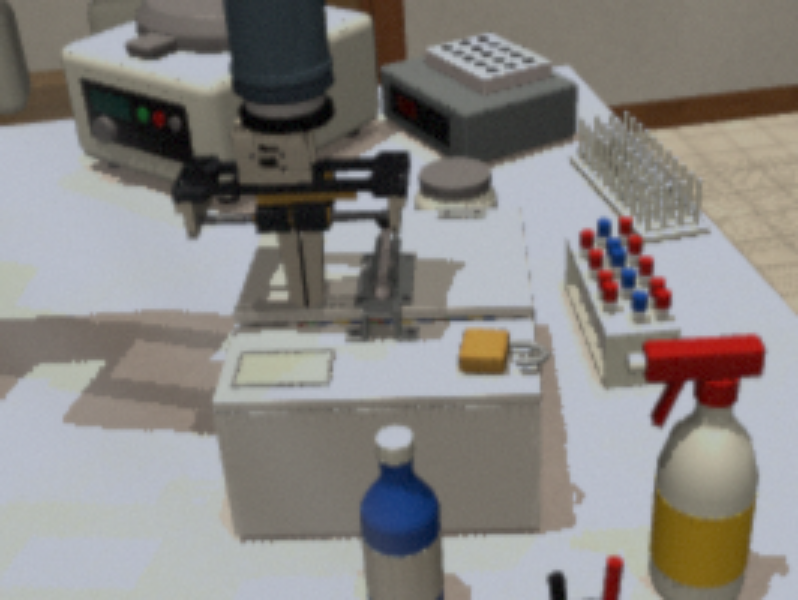

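```bash

python3 -m jog '[0,0.4,0,0,0,0,0.4,0,0,0,0,0.3,0,0,0,0,0.2,0,0,0,0,0,0,0,0]'
python3 - <<'E'
from h import *
lidang();lidang("side");st()
E
```

```text
t: 5.98
eef_pos: [462.1, -77.3, 150.2]
orientation: [-0.442, 0.443, -0.552, 0.552]
contact_force: [-3.9, 0.5, 8.6]
grip_width: 0.7
lid ang 0.0008 z at -50 149.7 2227
lid ang -0.0004 z at -50 150.4 896
t 6.075 TCP box [-66.8 -37.6 150.2] world [462.1 -77.3 150.2] F [-4.4 -1.9  8.3] w 0.6
z-axis err deg vs box x -0.03 tooly [-0. -0. -1.]
```

```bash

python3 -m jog '[0,-2,0,0,0,0,-5,0,0,0,0,-2,0,0,0,-3.5,0,2,0,0,-3.5,0,2.2,0,0,-3.5,0,2.5,0,0]'
python3 - <<'E'
from h import *
lidang();st();need((0,64,188))
for n in ["top","side"]:
    c=r.read_camera(n);P=pts(c);Q=w2b(P.reshape(-1,3)).reshape(P.shape);ok=c["depth"]>0
    kn=ok&(abs(Q[...,0])<25)&(abs(Q[...,1]-10)<45)&(Q[...,2]>188)&(Q[...,2]<212)
    if kn.any(): print(n,kn.sum(),Q[kn].min(0).round(1),Q[kn].max(0).round(1),Q[kn].mean(0).round(1))
cv2.imwrite("pics/s3.png",cv2.resize(c["frame"][100:300,100:366,::-1],None,fx=3,fy=3))
E
```

```text
t: 6.82
eef_pos: [551.4, 12.1, 239.4]
orientation: [0.443, -0.442, 0.552, -0.552]
contact_force: [0.1, -0.7, -0.4]
grip_width: 0.6
lid ang -0.0005 z at -50 149.7 587
t 6.875 TCP box [  3.5  72.7 239. ] world [554.6  15.2 239. ] F [ 3.6  1.7 -0. ] w 0.2
z-axis err deg vs box x 0.02 tooly [ 0.003  0.004 -1.   ]
tool shift cm [ 0.89  5.1  -0.36]
side 37 [-10.2  18.3 188.4] [  6.3  31.4 208.5] [ -2.3  24.6 200.1]
```

View pics/s3.png

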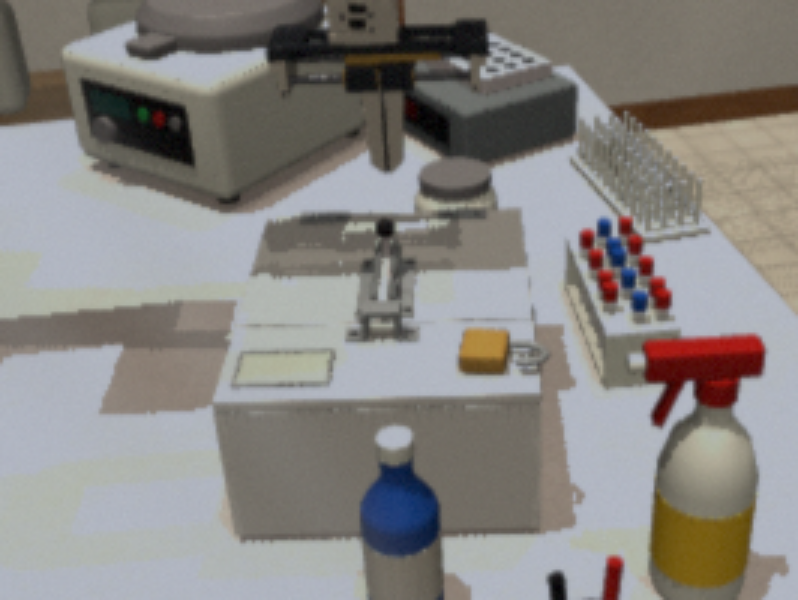

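```bash

python3 -m jog '[0.4,2.5,-0.3,0,0,0.2,2.7,0,0,0,0,0,0,0,0]'
python3 - <<'E'
from h import *
st();need((0,7.5,186))
E
```

```text
t: 7.35
eef_pos: [543.9, 5.2, 185.6]
orientation: [0.441, -0.443, 0.553, -0.55]
contact_force: [0.2, 0.5, 0.2]
grip_width: 0.4
t 7.35 TCP box [ -4.8  60.6 185.6] world [543.9   5.2 185.6] F [0.2 0.5 0.2] w 0.4
z-axis err deg vs box x -0.09 tooly [-0.005  0.001 -1.   ]
tool shift cm [ 5.31 -0.04  0.49]
```

```bash

python3 -m jog '[0.6,0,0.4,0,0,0.8,0,0,0,0,0.8,0,0,0,0,0.8,0,0,0,0,0.8,0,0,0,0,0.6,0,0,0,0,0.4,0,0,0,0,0.3,0,0,0,0,0,0,0,0,0]'
python3 - <<'E'
from h import *
st();need((0,6.5,186))
E
```

```text
t: 8.48
eef_pos: [538.8, -45.4, 187.4]
orientation: [0.442, -0.443, 0.552, -0.552]
contact_force: [0.8, 0.7, 0.8]
grip_width: 0.9
t 8.475 TCP box [  1.1  10.1 187.4] world [538.8 -45.4 187.4] F [0.8 0.7 0.8] w 0.9
z-axis err deg vs box x -0.05 tooly [-0.001 -0.    -1.   ]
tool shift cm [ 0.36  0.14 -0.11]
```

```bash

python3 -m jog '[0.3,0,0,0,0,0.2,0,0,0,0,0,0,0,0,0]'
python3 - <<'E'
from h import *
st();need((0,6.5,186))
c=r.read_camera("side")
cv2.imwrite("pics/s4.png",cv2.resize(c["frame"][130:260,150:320,::-1],None,fx=4,fy=4))
E
```

```text
t: 8.85
eef_pos: [537.9, -49.4, 187.5]
orientation: [0.443, -0.442, 0.552, -0.551]
contact_force: [0.5, 4.1, 0.5]
grip_width: 0.6
t 8.85 TCP box [  1.1   6.  187.5] world [537.9 -49.4 187.5] F [0.5 4.1 0.5] w 0.6
z-axis err deg vs box x -0.04 tooly [-0.     0.001 -1.   ]
tool shift cm [-0.05  0.15 -0.11]
```

View pics/s4.png

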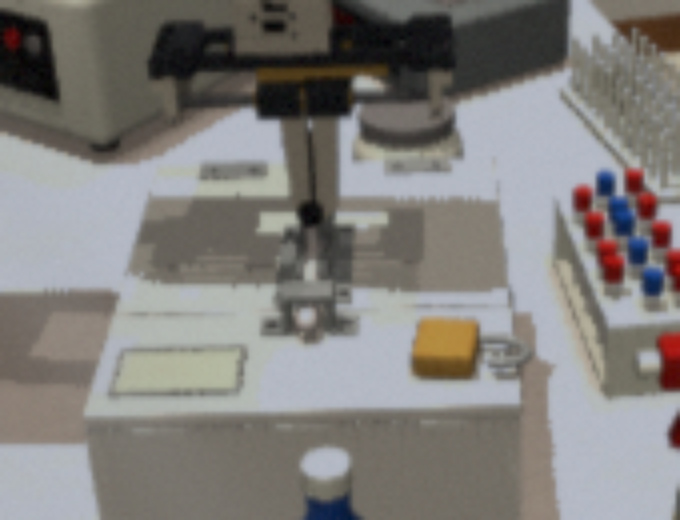

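```bash

python3 -m jog '[0.3,0,0,0,0,0.2,0,0,0,0,0,0,0,0,0]'
python3 - <<'E'
from h import *
st()
E
```

```text
t: 9.28
eef_pos: [537.6, -50.0, 187.6]
orientation: [0.445, -0.44, 0.553, -0.55]
contact_force: [4.9, 19.6, 1.7]
grip_width: 0.5
t 9.275 TCP box [  1.    5.3 187.6] world [537.6 -50.  187.6] F [ 4.9 19.6  1.7] w 0.5
z-axis err deg vs box x -0.01 tooly [ 0.002  0.008 -1.   ]
```

```bash

python3 -m jog '[-1,0,0,0,0,-1,0,0,0,0,0,0,-2,0,0,0,0,-2,0,0,1.6,0,0,0,0,1.4,0,0,0,0,0,0,0,0,0]'
python3 - <<'E'
from h import *
st();need((0,-11,187));c=lidang("side")
cv2.imwrite("pics/s5.png",cv2.resize(c["frame"][130:260,150:320,::-1],None,fx=4,fy=4))
E
```

```text
t: 10.15
eef_pos: [496.1, -57.7, 187.7]
orientation: [-0.442, 0.442, -0.552, 0.552]
contact_force: [1.1, 0.2, -0.0]
grip_width: 0.5
t 10.15 TCP box [-37.9 -11.2 187.7] world [496.1 -57.7 187.7] F [ 1.1  0.2 -0. ] w 0.5
z-axis err deg vs box x -0.17 tooly [ 0.    -0.001 -1.   ]
tool shift cm [-0.03  0.07  3.79]
lid ang 0.0008 z at -50 150.5 896
```

View pics/s5.png

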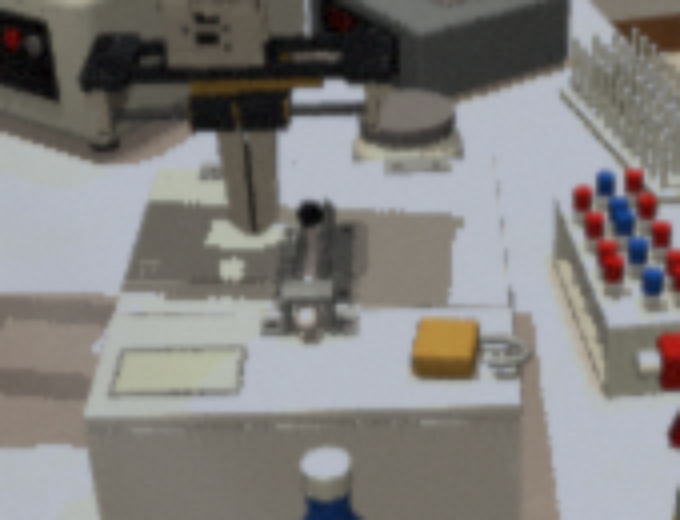

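```bash

python3 -m jog '[0,0,0.8,0,0,0,0,0.7,0,0,0,0,0.7,0,0,0,0,0.6,0,0,0,0,0.5,0,0,0,0.2,0.5,0,0,0,0.2,0.2,0,0,0,0,0,0,0]'
python3 - <<'E'
from h import *
st();c=lidang("side")
cv2.imwrite("pics/s6.png",cv2.resize(c["frame"][130:260,150:320,::-1],None,fx=4,fy=4))
E
```

```text
t: 11.2
eef_pos: [534.7, -64.6, 183.4]
orientation: [0.442, -0.442, 0.552, -0.551]
contact_force: [-0.4, 0.8, 0.1]
grip_width: 0.4
t 11.2 TCP box [  1.3  -9.6 183.4] world [534.7 -64.6 183.4] F [-0.4  0.8  0.1] w 0.4
z-axis err deg vs box x -0.04 tooly [-0.  0. -1.]
lid ang 0.0001 z at -50 150.4 898
```

View pics/s6.png

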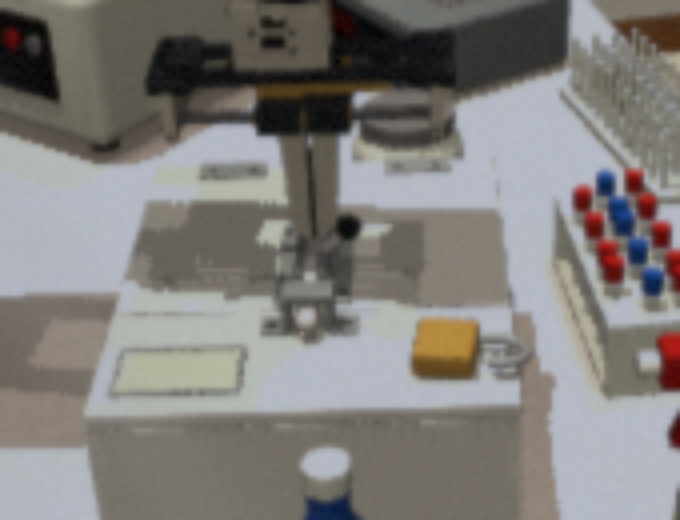

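```bash

python3 -m jog '[0,0,-0.5,0,0,0,-1.2,0,0,0,0,-1.3,1.3,0,0,0,0,2.4,0,0,0,0.6,0,0,0,0,0.6,0,0,0,0,0.5,0,0,0,0,0.4,0,0,0,0,0.2,0,0,0,0,0,0,0,0]'
python3 - <<'E'
from h import *
st()
E
```

```text
t: 12.5
eef_pos: [570.0, -72.4, 188.3]
orientation: [-0.445, 0.44, -0.549, 0.555]
contact_force: [8.6, -1.3, 5.7]
grip_width: 0.6
t 12.5 TCP box [ 37.5  -9.6 188.3] world [570.  -72.4 188.3] F [ 8.6 -1.3  5.7] w 0.6
z-axis err deg vs box x -0.05 tooly [ 0.011 -0.003 -1.   ]
```

```bash

python3 -m jog '[0,0.3,0,0,0,0,0,0,0,0]'
python3 - <<'E'
from h import *
st()
E
python3 -m jog '[0,-3,0,0,0,0,-5,0,0,0,-4,-1,-3,0,0,-5,0,-4,0,0,-5,0,-4,0,0,0,0,0,0,0]'
python3 - <<'E'
from h import *
st();lidang()
for n in ["top","side"]:
    c=r.read_camera(n);P=pts(c);Q=w2b(P.reshape(-1,3)).reshape(P.shape);ok=c["depth"]>0
    f=c["frame"].astype(int).sum(2)
    kn=ok&(abs(Q[...,0]-30)<30)&(abs(Q[...,1]+10)<20)&(Q[...,2]>165)&(Q[...,2]<215)&(f<200)
    print(n,kn.sum(),(Q[kn].min(0).round(1),Q[kn].max(0).round(1),Q[kn].mean(0).round(1)) if kn.any() else '')
    for a in (0.8,0.95,1.15): print(a,proj(c,b2w((34*np.sin(a),-10,164+34*np.cos(a)))).round(1))
    v,u=np.nonzero(kn);print(u.mean(),v.mean())
    for k in ["padlock","gel","wipes","spray","tube_rack","pen_cup"]:
        for o in r.outline_of(k,n)[:1]:
            m=o["mask"]&ok;print(k,np.median(P[m],0).round(0),end=' ')
    z=(160,160,340,310) if n=="top" else (150,130,320,260)
    cv2.imwrite(f"pics/{n}7.png",cv2.resize(c["frame"][z[1]:z[3],z[0]:z[2],::-1],None,fx=4,fy=4))
E
```

```text
t: 12.75
eef_pos: [571.4, -72.8, 186.0]
orientation: [-0.446, 0.439, -0.548, 0.556]
contact_force: [11.0, -2.3, 7.9]
grip_width: 0.4
t 12.75 TCP box [ 38.9  -9.6 186. ] world [571.4 -72.8 186. ] F [11.  -2.3  7.9] w 0.4
z-axis err deg vs box x -0.06 tooly [ 0.014 -0.003 -1.   ]
t: 13.5
eef_pos: [487.3, 89.7, 272.7]
orientation: [0.444, -0.444, 0.551, -0.55]
contact_force: [0.7, 0.8, -0.7]
grip_width: 0.1
t 13.5 TCP box [-78.3 130.8 272.7] world [487.3  89.7 272.7] F [ 0.7  0.8 -0.7] w 0.1
z-axis err deg vs box x 0.27 tooly [-0.001  0.001 -1.   ]
lid ang 0.0039 z at -50 150.1 2249
top 38 (array([ 21.8, -18.8, 177.2]), array([ 36.6,  -3.7, 192.9]), array([ 28.9, -11.1, 186.9]))
0.8 [257.1 226.8]
0.95 [257.3 225.6]
1.15 [257.5 224.4]
257.94736842105266 225.07894736842104
padlock [ 601. -188.  168.] gel [ 503. -275.  114.] wipes [650. 168. 149.] spray [ 720. -307.  150.] tube_rack [789.  41.  64.] pen_cup [ 610. -448.   66.] side 28 (array([  9.3, -25.2, 165.7]), array([ 34. , -13.5, 189.7]), array([ 25.6, -18.5, 182.6]))
0.8 [237.4 185.8]
0.95 [238.7 187. ]
1.15 [240.1 188.9]
237.89285714285714 189.03571428571428
padlock [ 594. -197.  167.] gel [ 497. -310.   92.] wipes [644. 151. 148.] spray [ 718. -340.  129.] tube_rack [775.   4.  65.] pen_cup [ 602. -463.   69.]
```

View pics/side7.png

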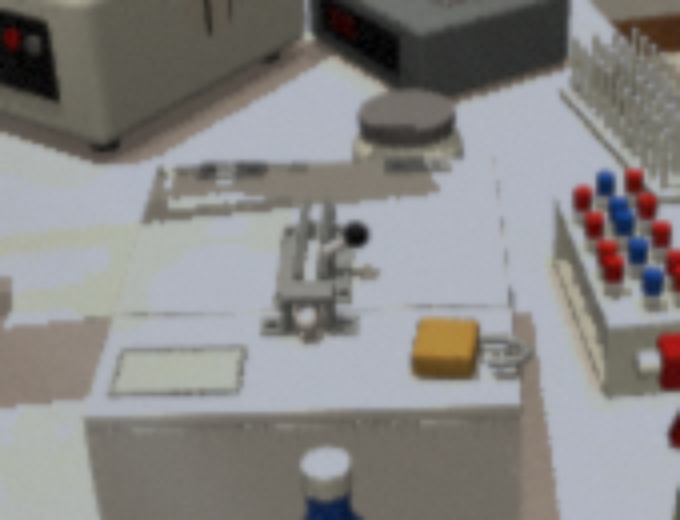

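View pics/top7.png

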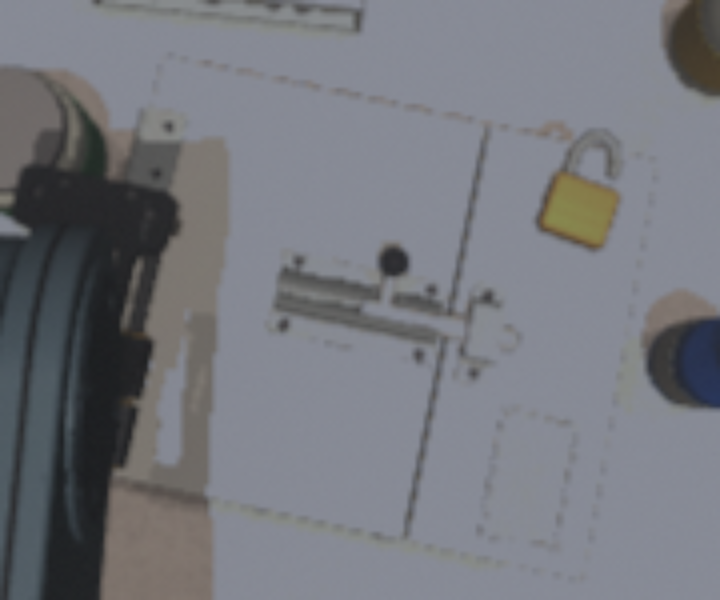

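```bash

python3 - <<'E'
from h import *
need((25,-10,215))
E
python3 -m jog '[5,0,4,0,0,5,0,4,0,0,4,3,2.3,0,0,0,2.5,0,0,0,0,0,0,0,0]'
python3 - <<'E'
from h import *
st();need((25,-10,193))
E
```

```text
tool shift cm [13.79  5.76  9.97]
t: 14.88
eef_pos: [557.8, -70.2, 215.5]
orientation: [0.441, -0.443, 0.553, -0.55]
contact_force: [-0.4, 0.2, 1.1]
grip_width: 0.2
t 14.875 TCP box [ 25.  -10.  215.5] world [557.8 -70.2 215.5] F [-0.4  0.2  1.1] w 0.2
z-axis err deg vs box x -0.11 tooly [-0.005  0.002 -1.   ]
tool shift cm [0.   2.25 0.01]
```

```bash

python3 -m jog '[0,1,0,0,0,0,0.8,0,0,0,0,0.4,0,0,0,0,0,0,0,0]'
python3 -m jog '[0,0.3,0,0,0,0,0,0,0,0]'
python3 -m jog '[0,0.3,0,0,0,0,0,0,0,0]'
python3 -m jog '[0,0.3,0,0,0,0,0,0,0,0]'
```

```text
t: 15.38
eef_pos: [559.0, -69.7, 195.7]
orientation: [0.443, -0.443, 0.552, -0.551]
contact_force: [0.1, -0.5, 0.8]
grip_width: 0.4
t: 15.62
eef_pos: [559.1, -70.0, 192.6]
orientation: [0.442, -0.442, 0.552, -0.552]
contact_force: [-0.1, 0.1, -0.1]
grip_width: 0.4
t: 15.88
eef_pos: [559.1, -70.1, 189.5]
orientation: [0.442, -0.442, 0.552, -0.552]
contact_force: [0.6, 0.4, -0.3]
grip_width: 0.4
t: 16.12
eef_pos: [559.4, -70.1, 187.0]
orientation: [-0.443, 0.442, -0.551, 0.552]
contact_force: [0.2, -1.0, 1.8]
grip_width: 0.3
```

```bash

python3 -m jog '[0,0.3,0,0,0,0,0,0,0,0]'
python3 -m jog '[0,0.3,0,0,0,0,0,0,0,0]'
```

```text
t: 16.38
eef_pos: [559.6, -70.2, 186.3]
orientation: [-0.443, 0.442, -0.551, 0.552]
contact_force: [-4.9, 0.9, 15.2]
grip_width: 0.3
t: 16.62
eef_pos: [559.8, -70.2, 185.8]
orientation: [-0.443, 0.442, -0.55, 0.553]
contact_force: [-8.3, 2.9, 30.3]
grip_width: 0.1
```

```bash

python3 -m jog '[0,-2,0,0,0,0,-5,0,0,0,-2,-2,-3,0,0,-5,0,-4,0,0,-5,0,-4,0,0,0,0,0,0,0]'
python3 - <<'E'
from h import *
st();lidang()
for n in ["top","side"]:
    c=r.read_camera(n);P=pts(c);Q=w2b(P.reshape(-1,3)).reshape(P.shape);ok=c["depth"]>0
    f=c["frame"].astype(int).sum(2)
    kn=ok&(abs(Q[...,0]-30)<30)&(abs(Q[...,1]+10)<20)&(Q[...,2]>165)&(Q[...,2]<215)&(f<200)
    v,u=np.nonzero(kn);print(n,kn.sum(),Q[kn].max(0).round(1),Q[kn].mean(0).round(1),u.mean(),v.mean())
    k=ok&(abs(Q[...,0])<8)&(Q[...,1]<-83)&(Q[...,1]>-130)&(Q[...,2]>155);print("rod past keeper",k.sum(),Q[k].min(0).round(1) if k.any() else '')
    print(r.outline_of("padlock",n)[0]["box"])
cv2.imwrite("pics/side8.png",cv2.resize(c["frame"][130:260,150:320,::-1],None,fx=4,fy=4))
E
```

```text
t: 17.38
eef_pos: [476.9, 71.6, 270.9]
orientation: [0.444, -0.444, 0.551, -0.55]
contact_force: [0.4, -0.3, 0.3]
grip_width: 0.5
t 17.375 TCP box [-84.6 110.9 270.9] world [476.9  71.6 270.9] F [ 0.4 -0.3  0.3] w 0.5
z-axis err deg vs box x 0.25 tooly [-0.001  0.001 -1.   ]
lid ang 0.005 z at -50 150.2 2269
top 34 [ 37.5  -3.7 188.3] [ 30.6 -11.3 183.8] 258.1470588235294 224.52941176470588
rod past keeper 21 [ -4.7 -92.8 163.9]
[294.0, 196.5, 314.5, 218.9]
side 28 [ 36.4 -13.3 187.9] [ 27.3 -18.6 180.2] 238.57142857142858 189.82142857142858
rod past keeper 40 [ -8.  -96.6 160.6]
[255.9, 207.5, 284.1, 221.6]
```

View pics/side8.png

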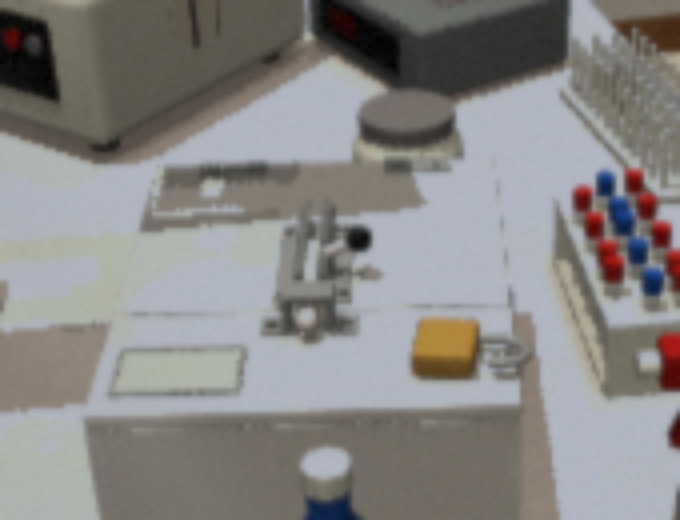

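```bash
python3 -c "
from h import *
st();print(r.job_done())"
```

```text
t 17.625 TCP box [-80.8 107.1 270.4] world [479.7  67.1 270.4] F [-0.1 -1.   0.5] w 0.5
z-axis err deg vs box x -0.13 tooly [-0. -0. -1.]
the job is handed in; nothing more can be done
None
```

The box is shut and bolted, and I handed the job in at 17.6 s. No verdict is reported, so the results below are my own checks.

- **Lid:** I eased it shut with the closed fingertips, in steps of 5 mm or less per row. It measured within about 0.001 rad of shut before I moved the bolt. The last reading was 0.005 rad with the arm partly in view, still under the 0.02 rad limit.
- **Bolt:** I pushed the knob along the slot to the end stop. The force rose to 19.6 N with almost no further movement, and both cameras show the rod through the keeper.
- **Knob:** I pushed it over from the side, then down into the notch. After the first press the pictures disagreed, suggesting 0.85 to 1.15 rad, and the finger had slid off sideways. I pressed again from above until it stopped hard at about 30 N with the tip at 186 mm. The top of the knob then measured about 188 mm, against 187 mm expected at the bottom of the notch.
- **Everything else:** The padlock sits at the same place in both pictures. My last position check of the other things was before that second press. The top camera had them within about 10 mm of where they started. The side camera put the blue bottle at about (497, -310) but had no starting reading to compare. The largest change was the tub, about 10 mm in the top view while the arm partly hid it; the side view showed no shift.
- **Arm:** It was clear of everything at hand-in, with about 1 N of force reading.

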